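# Open the push-and-turn cleaner bottle in its holder

### The job

Seat the white square cleaner bottle, cap still on, upright and fully home in the square well of the blue holder. Then press its red safety cap down, twist it counter-clockwise (seen from above) until it is free, and lift it straight up, leaving the bottle seated; finish while still holding the cap in the gripper, level and still, over the bottle with the cap's rim about 7 cm above the bottle's mouth. Never tip the bottle over, and leave the brush, the jar and the brass weight where they are.

Things in the scene. Friction and masses are not known exactly. Their poses are not given: they have to be found in the camera images.
- bottle: white plastic cleaner bottle, loose, 0.26 to 0.5 kg, upright on the table. Square body 60 x 60 mm, 90 mm tall, blue panel on two opposite sides; shoulder up to 98 mm; round neck 32 mm across with three bayonet tabs under the cap; mouth 128 mm above the base. Origin: centre of the underside; z up; x, y square to its sides. It fits the holder at every quarter turn.
- bottle_mouth (a point): centre of the bottle's mouth (top of its neck), 128 mm above its base; moves with the bottle
- cap: red round safety cap, loose part of 40 g, locked on the bottle: 52 mm across, 42 mm tall; upper 16 mm a solid ribbed crown, below it a 50 mm wide skirt. Origin: centre of the skirt's lower rim; z up. Locked, its rim is 108 mm and its top 150 mm above the bottle's base. Pressed, the rim stays 4 mm clear of the shoulder.
- cap_crown (a point): centre of the cap's crown, 34 mm above its rim: a good height to grip, from any side. Locked, the cap has a few degrees of turning play and 1.5 mm sideways, and the bottle may be carried by it. Turned or pulled without being pressed it stays locked.
- cap_top (a point): centre of the cap's top face, 42 mm above its rim. To open: push down 5 to 6 mm (spring: 6 N rising to 10 N; hard stop at 6 mm), keep it down while turning 60 degrees counter-clockwise seen from above (free from about 45 to 80 degrees, then a stop), then lift; the spring raises it by 3 mm over the locked height. 20 mm above the locked height the skirt is clear of the mouth.
- holder: blue bottle holder, fixed: block 92 x 92 mm, 46 mm tall, with a square well 64 x 64 mm (2 mm play on each side of the bottle), 36 mm deep, chamfered 4 mm at its mouth. Origin: centre of its underside; z up; x, y square to its sides. It keeps the seated bottle from turning.
- holder_seat (a point): centre of the well's floor, 10 mm above the table: where the centre of the bottle's underside comes to rest
- brush: bystander: small hand brush, loose, 150 mm long, lying along its x axis; to be left alone
- jar: bystander: small jar with black lid, loose, 50 mm across, 55 mm tall, origin under its centre; to be left alone
- weight: bystander: brass paperweight, loose, 52 mm across, 40 mm tall, origin under its centre; to be left alone
There are look-alikes about, which are no part of the job. Of the things like the cap, leave any that is green, purple or turquoise; of the rest the smaller one is meant.

How it is judged:
On the way, in this order (a step that is already met when the one before it is completed fails the run):
1. the bottle, cap still on, stands fully home in the holder's well (horizontal distance between bottle and holder_seat below 0.006 m and z of bottle in the frame of holder_seat below 0.003 m and angle between bottle's own z axis and vertical below 0.06 rad and z of cap in the frame of bottle below 0.114 m), for 0.2 s.
2. the cap is free of the neck's tabs while the bottle stays seated (z of cap in the frame of bottle above 0.13 m and z of bottle in the frame of holder_seat below 0.004 m and horizontal distance between bottle and holder_seat below 0.006 m), for 0.1 s.
At the end, for the whole second after the job is handed in: Bottle in the well: within 6 mm sideways, 3 mm in height, 0.06 rad of upright. Cap gripped by the fingers, not touching the bottle, slower than 30 mm/s, level within 0.3 rad, within 40 mm sideways of the mouth, its rim 40 to 150 mm above the mouth (horizontal distance between bottle and holder_seat below 0.006 m and z of bottle in the frame of holder_seat below 0.003 m and angle between bottle's own z axis and vertical below 0.06 rad and z of cap in the frame of bottle_mouth between 0.04 and 0.15 m and horizontal distance between cap and bottle_mouth below 0.04 m and angle between cap's own z axis and vertical below 0.3 rad and contact force between the fingers and cap above 1 N and contact force between cap and bottle below 0.1 N and linear speed of cap below 0.03 m/s); the arm keeps its last pose, push and grip.
It fails at once if the bottle is tipped by more than 0.6 rad (angle between bottle's own z axis and vertical above 0.6 rad).
It fails at once if the brush is moved by more than 30 mm (distance of brush from where it was at the start of the episode above 0.03 m).
It fails at once if the jar is moved by more than 30 mm (distance of jar from where it was at the start of the episode above 0.03 m).
It fails at once if the weight is moved by more than 30 mm (distance of weight from where it was at the start of the episode above 0.03 m).
It also fails if it takes over 48 s, if anything falls off the work surface, if the arm or the gripper's body presses on something with over 40 N, if the wrist force passes 120 N, or if a joint passes its speed limit or range.

### The arm

A 6-joint arm with a two-finger parallel gripper is mounted at the origin on the work surface. World frame = base frame: x ahead of the robot, y to its left, z up, the work surface at z = 0. Lengths are in m, angles in rad, forces in N, time in s.
With the tool pointing down it reaches from about 0.25 to 0.775 m from the base axis. Payload 4 kg.
Tool frame: the origin (TCP) lies between the finger pads; the fingertips stand 14 mm ahead of it and the grasp point (between the pads) lies 5 mm behind it; z points along the fingers, y is the line along which they close (so a half turn about z gives the same grasp; the last joint's range is limited). The gripper opens to 94 mm and grips with 3 to 60 N. Pads are 16 mm wide; open, the fingers measure 119 mm over their backs; the gripper's body (75 mm by 177 mm) begins 78 mm behind the grasp point.
Start: joints at [1.063, 0.087, 1.371, -0, 1.684, -0.103], TCP at [0.217, 0.506, 0.193] pointing down, gripper open.
Joint ranges: [-3.1, 3.1], [-0.76, 2.03], [0.27, 2.55], [-1.08, 4.22], [0.17, 2.65], [-2.57, 2.57]. Speed limits (rad/s): [2.79, 2.79, 3.14, 3.14, 3.14, 3.14].

### API

Orientations are given as [roll, pitch, yaw] about the fixed x, y, z axes, in that order (R = Rz(yaw) Ry(pitch) Rx(roll)).
In Python, from bench import robot, snapshot gives the robot as it stands.
- The arm moves only by the tool carry_out, never from a script. Its argument "motion" is text: rows parted by semicolons, each of 4 numbers parted by spaces: the shift along the tool's x, y, z each as a share of 0.15 m, from -1 to 1, then the turn about the tool's z as a share of 180 degrees, from -1 to 1. A call has exactly 8 rows; each row is the pose to reach, as a shift and turn from the pose commanded when the call began, along the tool's axes at that moment, turning the shorter way round; what a row does not reach only later rows make up. A row lasts 1/10 s, in which the tool goes at most 50 mm and 8.59 degrees, less where a joint would pass 70% of its speed; a pose out of reach is approached as far as the arm can. A call with a number of a shift or a turn outside -1 to 1 is refused whole. A call with a gripper value outside its range is refused whole. "grip" is the opening, from -1 (shut) to 1 (fully open), set as the call begins (left out, the last holds). The fingers move at their own pace and stop on an object; the grip force is fixed at half the most. Time passes only in rows, so rows that repeat a pose let the fingers close, or fill a call up. It gives the time, the measured TCP pose, the force, the opening and the grip force at its end, in the units of the state.
- robot.get_obs(): the state, without advancing time (a new reading comes with each control period).
- snapshot(name): name is "scene" or "top" or "wrist"; returns a dict with "image" (480x640x3 uint8, red, green, blue), "fx", "fy", "cx", "cy" (pixels), "pose" (4x4, takes a point from camera to world coordinates); the wrist camera has in their place "hand_eye" (4x4, takes a point from camera to tool coordinates, whose origin is the TCP and whose axes are the flange's). Camera axes: x right, y up, looking along -z (the intrinsics and any distortion apply to the point x, -y, -z); pixel columns grow to the right and rows downward; lengths in m; the calibration is good to about 2 mm. The wrist camera is an equidistant fisheye: a pixel r from the principal point sees the ray r / f radians off the axis. A picture is of the moment at which its call begins: read the wrist's pose just before it. There is no depth.
- robot.close_job(): hands the job in; it is judged then, once.
The state is a dict: "time": time; "joint_positions": joint angles; "qvel": joint speeds; "joint_torque": joint torques, N m; "tool_pos": TCP position; "ee_rot": TCP orientation; "wrist_force": force on the tool from outside, world axes, zero at the start; "wrist_torque": the same for the moment, N m; "width": finger opening in m; "finger_force": force on a finger pad.
Only numpy, scipy, OpenCV 4.12 (cv2) and the standard library are available. Lean on these libraries where they do the work, as an engineer would, in place of code of your own. Each camera call takes 0.05 s, during which the arm holds its last target. There are 200 camera calls.

## Working session

There is one attempt and no reset: what is moved stays moved. The work goes in short steps, Python scripts to look and compute and a tool call to move; the robot and the scene stay as the last step left them, time stands still between calls to the robot, and variables do not carry over. Pictures are saved under pics/ and viewed, at most 10 in all, crops included, and the job is handed in when it is done.

Besides the shell and the picture viewer there is one more tool, called after "Call:" by a JSON object that holds its "fn" and its "kwargs". carry_out: Moves the arm, as the interface text tells. Shift numbers are shares of 0.15 m and turn numbers shares of 180 degrees, none past 1 either way. Its arguments: {"type":"object","properties":{"motion":{"type":"string"},"grip":{"type":"number"}},"required":["motion"]}

```bash
mkdir -p pics; ls
python3 - <<'E'
from bench import robot, snapshot
import cv2, numpy as np
o=robot.get_obs(); print(o)
for n in ("scene","top"):
    s=snapshot(n); cv2.imwrite(f"pics/{n}0.png",s["image"][:,:,::-1]); print(n,s["fx"],s["fy"],s["cx"],s["cy"],np.round(s["pose"],3).tolist(),[k for k in s])
E
```

```text
pics
{'time': 0.0, 'joint_positions': array([ 1.06288874e+00,  8.79358259e-02,  1.37223332e+00,  9.17219266e-07,
        1.68361455e+00, -1.03107712e-01]), 'qvel': array([-4.91302345e-04,  5.14953281e-06, -1.20332969e-03,  1.09288601e-03,
        4.57751313e-04,  2.92258703e-04]), 'joint_torque': array([-2.40239751e-04, -3.40191078e+01, -3.02420640e+01,  7.17192516e-02,
        3.31877859e-02, -1.87406790e-04]), 'tool_pos': array([0.21633452, 0.50503884, 0.19192532]), 'ee_rot': array([-3.13941334e+00, -2.26420027e-04,  2.73679264e+00]), 'wrist_force': array([-0.01511858, -0.26201426,  0.58278033]), 'wrist_torque': array([-0.00012745, -0.0754661 ,  0.01586587]), 'finger_force': 0.0, 'width': 0.09404617322326449}
scene 470.44723753655734 470.44723753655734 320.3948289645101 242.92127018109528 [[-0.346, -0.49, 0.8, 1.264], [0.938, -0.193, 0.287, 0.296], [0.014, 0.85, 0.527, 0.569], [0.0, 0.0, 0.0, 1.0]] ['image', 'fx', 'fy', 'cx', 'cy', 'pose']
top 547.1101385613791 547.1101385613791 308.9880736078491 237.44207414945794 [[-0.124, 0.965, -0.23, 0.312], [-0.992, -0.12, 0.028, 0.071], [-0.0, 0.232, 0.973, 1.311], [0.0, 0.0, 0.0, 1.0]] ['image', 'fx', 'fy', 'cx', 'cy', 'pose']
```

View pics/scene0.png

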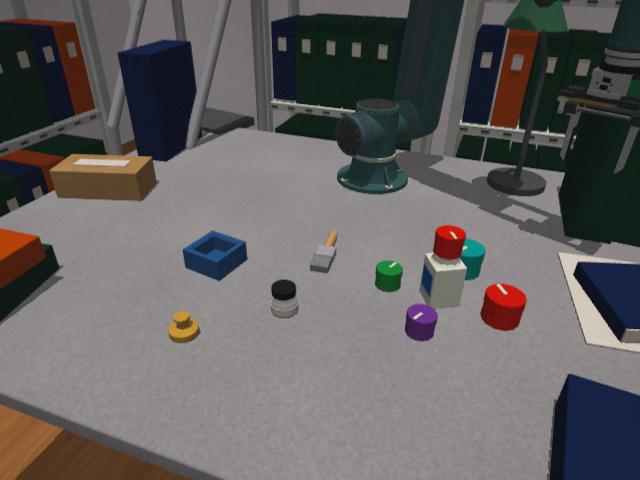

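View pics/top0.png

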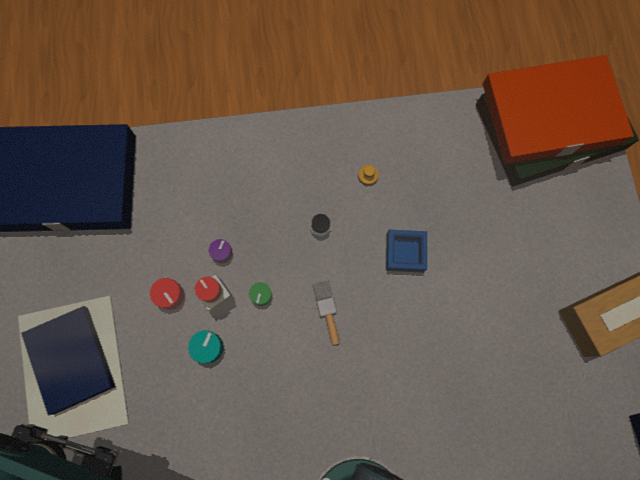

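The scene view shows the bottle with its red cap at (450,242), the holder at (215,255) and the larger red look-alike at (503,306). In the top view the cap is at (208,290), the holder at (407,250), the brush at (327,310), the jar at (320,224) and the weight at (368,175).

```bash
cat > h.py <<'E'
import numpy as np, cv2
from bench import robot, snapshot
from scipy.spatial.transform import Rotation as R
def toolT(o):
    T=np.eye(4); T[:3,:3]=R.from_euler('xyz',o['ee_rot']).as_matrix(); T[:3,3]=o['tool_pos']; return T
def shot(n):
    o=robot.get_obs(); s=snapshot(n)
    if n=='wrist': s['pose']=toolT(o)@s['hand_eye']
    s['n']=n; return s
def ray(s,u,v):
    a=np.array([(u-s['cx'])/s['fx'],(v-s['cy'])/s['fy']])
    if s['n']=='wrist':
        t=np.linalg.norm(a); d=np.array([*(a/max(t,1e-9)*np.sin(t)),np.cos(t)])
    else: d=np.array([*a,1.]); d/=np.linalg.norm(d)
    return s['pose'][:3,3], s['pose'][:3,:3]@(d*[1,-1,-1])
def plane(s,uv,z):
    c,d=ray(s,*uv); return c+d*(z-c[2])/d[2]
def tri(r1,r2):
    A=np.zeros((3,3));b=np.zeros(3)
    for c,d in (r1,r2):
        P=np.eye(3)-np.outer(d,d);A+=P;b+=P@c
    x=np.linalg.solve(A,b); return x,[np.linalg.norm((np.eye(3)-np.outer(d,d))@(x-c))*1e3 for c,d in (r1,r2)]
def mask(im,col):
    h=cv2.cvtColor(im,cv2.COLOR_RGB2HSV).astype(int); H,S,V=h[...,0],h[...,1],h[...,2]
    m={'red':((H<6)|(H>174))&(S>170)&(V>70),'blue':(H>98)&(H<116)&(S>120)&(V>50),'white':(S<60)&(V>150)}[col]
    return m.astype(np.uint8)
def blobs(m,amin=60):
    n,l,st,c=cv2.connectedComponentsWithStats(m)
    return [(c[i].round(1).tolist(),st[i].tolist(),(l==i).astype(np.uint8)) for i in range(1,n) if st[i][4]>amin]
E
python3 - <<'E'
from h import *
S={n:shot(n) for n in ('scene','top','wrist')}
print(np.round(S['wrist']['pose'],3).tolist(),S['wrist']['fx'])
cv2.imwrite('pics/w0.png',S['wrist']['image'][:,:,::-1])
for n in ('scene','top'):
    for c in ('red','blue'):
        for b in blobs(mask(S[n]['image'],c)): print(n,c,b[0],b[1])
def near(n,c,p): return min(blobs(mask(S[n]['image'],c)),key=lambda b:np.hypot(*(np.array(b[0])-p)))
a=near('scene','red',(450,242));b=near('top','red',(208,290))
print('cap',tri(ray(S['scene'],*a[0]),ray(S['top'],*b[0])))
a=near('scene','blue',(215,255));b=near('top','blue',(407,250))
print('holder',tri(ray(S['scene'],*a[0]),ray(S['top'],*b[0])))
# cap top edges in the top view: outline extremes at z .15
cs=max(cv2.findContours(near('top','blue',(407,250))[2],0,1)[0],key=cv2.contourArea)
r=cv2.minAreaRect(cs); 
print('holder rim',[plane(S['top'],p,.046).round(4).tolist() for p in cv2.boxPoints(r)])
q=cv2.approxPolyDP(cv2.convexHull(cs),4,True)[:,0]; print(q.tolist(),[plane(S['top'],p,.046).round(4).tolist() for p in q.astype(float)])
E
```

```text
[[0.394, -0.887, -0.241, 0.146], [0.919, 0.379, 0.106, 0.537], [-0.003, -0.263, 0.965, 0.384], [0.0, 0.0, 0.0, 1.0]] 371.64829954431775
scene red [448.4, 241.9] [433, 226, 33, 33, 829]
scene red [502.7, 306.9] [481, 284, 45, 46, 1550]
scene blue [153.8, 47.4] [121, 40, 67, 15, 452]
scene blue [214.7, 254.7] [183, 231, 64, 49, 2098]
scene blue [618.1, 288.6] [579, 263, 61, 65, 2384]
scene blue [426.7, 279.2] [422, 265, 11, 31, 193]
scene blue [601.1, 432.3] [564, 375, 76, 105, 7031]
top red [206.5, 288.4] [196, 277, 22, 23, 310]
top red [163.8, 291.5] [150, 279, 29, 28, 514]
top blue [73.9, 176.9] [0, 125, 127, 99, 7334]
top blue [406.6, 251.1] [388, 230, 39, 39, 1106]
top blue [72.2, 391.8] [40, 375, 70, 38, 990]
cap (array([0.5060284 , 0.27021317, 0.12771098]), [np.float64(1.6735941707539987), np.float64(1.6735941707541053)])
holder (array([ 0.55455655, -0.19655848,  0.01790185]), [np.float64(0.17464993468454879), np.float64(0.17464993468458015)])
holder rim [[0.6055, -0.155, 0.046], [0.5942, -0.245, 0.046], [0.5036, -0.2291, 0.046], [0.5146, -0.1406, 0.046]]
[[390, 230], [426, 232], [426, 268], [388, 266]] [[0.6049, -0.1598, 0.046], [0.5894, -0.2441, 0.046], [0.5036, -0.2291, 0.046], [0.5193, -0.1414, 0.046]]
```

View pics/w0.png

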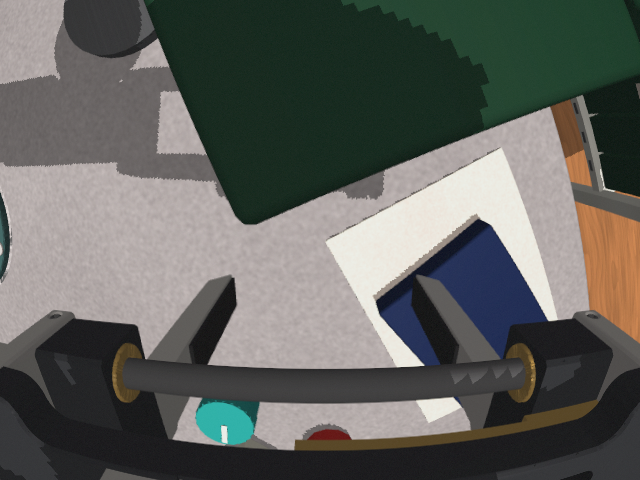

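The wrist view has image up along tool +x and image right along tool +y. The fingers are at (215,320) and (440,320), and the turquoise cap is at (225,422). Next I move above the bottle.

Call:
{"fn": "carry_out", "kwargs": {"motion": "-0.2 -0.05 -0.3 0; -0.4 -0.1 -0.6 0; -0.6 -0.2 -0.8 0; -0.8 -0.3 -0.8 0; -1 -0.35 -0.8 0; -1 -0.4 -0.8 0; -1 -0.4 -0.8 0; -1 -0.4 -0.8 0", "grip": 1}}

```text
time: 1.05
tool_pos: [0.3301, 0.3917, 0.3129]
ee_rot: [3.142, -0.001, 2.738]
wrist_force: [-0.1, 0.7, 0.7]
width: 0.0939
finger_force: 0.0
```

Call:
{"fn": "carry_out", "kwargs": {"motion": "-0.25 -0.05 0 0.04; -0.5 -0.1 0 0.08; -0.75 -0.15 0 0.12; -1 -0.2 0 0.16; -1 -0.25 0 0.22; -1 -0.25 0 0.22; -1 -0.25 0 0.22; -1 -0.25 0 0.22"}}

```text
time: 1.85
tool_pos: [0.4534, 0.2988, 0.3129]
ee_rot: [-3.141, -0.0, 2.048]
wrist_force: [0.7, 1.2, -0.1]
width: 0.094
finger_force: 0.0
```

Run:
```python
from h import *
s=shot('wrist'); o=robot.get_obs(); print(o['tool_pos'],o['ee_rot'],o['time'],o['joint_positions'].round(2))
cv2.imwrite('pics/w1.png',s['image'][:,:,::-1]); np.save('w1.npy',s['pose'])
for c in('red','blue'):
    for b in blobs(mask(s['image'],c)): print(c,b[0],b[1])
```

```text
[0.45341659 0.29868565 0.31296128] [-3.14144955e+00 -1.94234896e-04  2.04813324e+00] 1.9 [0.48 0.08 1.14 0.   1.92 0.  ]
red [403.4, 170.3] [374, 144, 58, 55, 2287]
red [352.8, 264.5] [330, 237, 50, 56, 2083]
blue [411.1, 13.0] [316, 0, 155, 42, 3473]
blue [608.9, 158.6] [548, 21, 92, 252, 12092]
blue [348.1, 219.8] [331, 216, 36, 8, 246]
blue [254.3, 441.4] [232, 431, 49, 18, 306]
```

View pics/w1.png

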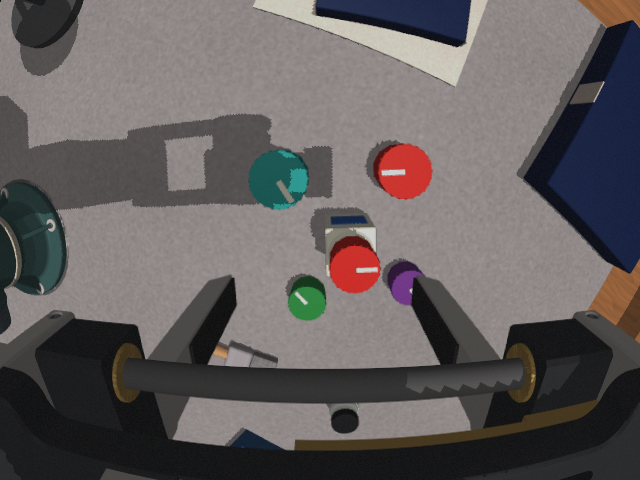

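The wrist view shows the bottle's cap at (354,265), with the blue panel edge near (348,220) almost horizontal. The caps around it are larger red (403,170), purple (407,288), green (307,299) and turquoise (279,180).

Run:
```python
from h import *
s=shot('wrist');t=shot('top');c=shot('scene')
def near(s,col,p): return min(blobs(mask(s['image'],col)),key=lambda b:np.hypot(*(np.array(b[0])-p)))
def disc(s,p):
    im=s['image'][...,0].astype(int); b=near(s,'red',p)[2]
    cl=cv2.morphologyEx(b,cv2.MORPH_CLOSE,np.ones((9,9)))
    v=np.percentile(im[b>0],80); m=((cl>0)&((im>v*.9)|(b==0))).astype(np.uint8)
    ct=max(cv2.findContours(m,0,1)[0],key=cv2.contourArea); e=cv2.fitEllipse(cv2.convexHull(ct)); return e
E={n:disc(x,p) for n,x,p in(('w',s,(353,264)),('t',t,(206,288)),('c',c,(448,242)))}
print(E)
print('tri w-t',tri(ray(s,*E['w'][0]),ray(t,*E['t'][0])),'w-c',tri(ray(s,*E['w'][0]),ray(c,*E['c'][0])))
p=plane(s,E['w'][0],.15);print(p,plane(t,E['t'][0],.15))
w=plane(s,(E['w'][0][0]+E['w'][1][0]/2,E['w'][0][1]),.15);print('r',np.linalg.norm(w-p))
# bottle yaw: panel edges
b=near(s,'blue',(348,220))[2]; ys,xs=np.nonzero(b)
for f in(np.min,np.max):
    L=[(x,f(ys[xs==x])) for x in range(xs.min()+4,xs.max()-3)]
    k,q=np.polyfit(*np.array(L).T,1); x0,x1=xs.min(),xs.max()
    d=plane(s,(x1,k*x1+q),.05)-plane(s,(x0,k*x0+q),.05); print('panel yaw',np.degrees(np.arctan2(d[1],d[0])),np.linalg.norm(d))
o=robot.get_obs(); d=p-o['tool_pos']; print('tool shift to cap',(R.from_euler('xyz',o['ee_rot']).as_matrix().T@d)/.15)
```

```text
{'w': ((354.6441650390625, 269.036865234375), (46.348262786865234, 49.529754638671875), 74.32872772216797), 't': ((206.37689208984375, 288.1982116699219), (22.259552001953125, 23.010488510131836), 40.81549835205078), 'c': ((450.6067199707031, 231.99427795410156), (12.656469345092773, 28.532873153686523), 98.86888122558594)}
tri w-t (array([0.50384733, 0.26895022, 0.1472481 ]), [np.float64(0.7208278691455977), np.float64(0.7208278691455826)]) w-c (array([0.50455285, 0.26910743, 0.14735739]), [np.float64(0.04143002815174931), np.float64(0.04143002815186231)])
[0.50391096 0.26979441 0.15      ] [0.50267515 0.26833753 0.15      ]
r 0.023747712323539772
panel yaw 30.463080536186798 0.043875461820484865
panel yaw 28.844780291068965 0.0440148509502808
tool shift to cap [-0.3229395   0.21073777  1.08719204]
```

Call:
{"fn": "carry_out", "kwargs": {"motion": "-0.16 0.1 0.1 0; -0.32 0.21 0.3 0; -0.32 0.21 0.5 0; -0.32 0.21 0.7 0; -0.32 0.21 0.85 0; -0.32 0.21 1 0; -0.32 0.21 1 0; -0.32 0.21 1 0"}}

```text
time: 2.85
tool_pos: [0.5038, 0.2697, 0.1633]
ee_rot: [-3.141, -0.0, 2.046]
wrist_force: [-0.5, 0.5, 0.2]
width: 0.0942
finger_force: 0.0
```

Run:
```python
from h import *
s=shot('wrist'); o=robot.get_obs(); print(o['tool_pos'],o['ee_rot'],o['time'])
cv2.imwrite('pics/w2.png',s['image'][:,:,::-1])
for b in blobs(mask(s['image'],'red')): print(b[0],b[1])
```

```text
[0.50443912 0.26990427 0.16445814] [3.13964365e+00 9.62091073e-05 2.04603150e+00] 2.9
[406.2, 126.0] [362, 85, 87, 83, 5086]
[322.6, 268.7] [280, 221, 89, 95, 5977]
```

View pics/w2.png

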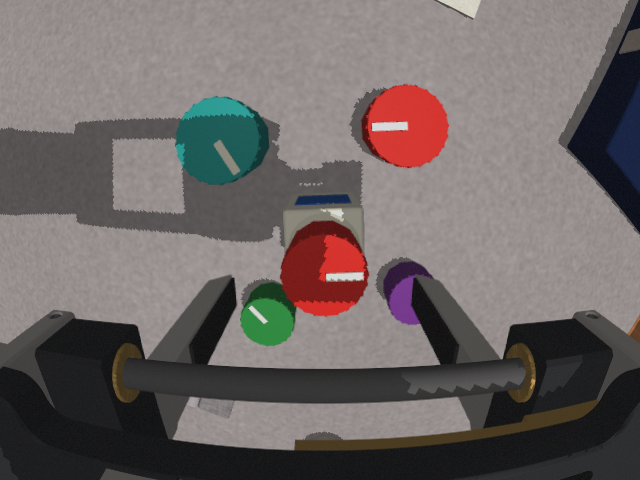

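The cap is centred between the fingers at (323,273), with purple and green caps low and clear. Next: descend and close.

Call:
{"fn": "carry_out", "kwargs": {"motion": "0 0 0.06 0; 0 0 0.12 0; 0 0 0.18 0; 0 0 0.18 0; 0 0 0.18 0; 0 0 0.18 0; 0 0 0.18 0; 0 0 0.18 0"}}

```text
time: 3.7
tool_pos: [0.5042, 0.2696, 0.1365]
ee_rot: [3.141, -0.0, 2.046]
wrist_force: [0.2, 0.3, 0.2]
width: 0.0943
finger_force: 0.0
```

Call:
{"fn": "carry_out", "kwargs": {"motion": "0 0 0 0; 0 0 0 0; 0 0 0 0; 0 0 0 0; 0 0 0 0; 0 0 0 0; 0 0 0 0; 0 0 0 0", "grip": -1}}

```text
time: 4.5
tool_pos: [0.5041, 0.2696, 0.1361]
ee_rot: [3.141, -0.0, 2.046]
wrist_force: [0.6, 0.5, -0.1]
width: 0.0495
finger_force: 30.0
```

Call:
{"fn": "carry_out", "kwargs": {"motion": "0 0 -0.05 0; 0 0 -0.15 0; 0 0 -0.3 0; 0 0 -0.45 0; 0 0 -0.6 0; 0 0 -0.75 0; 0 0 -0.85 0; 0 0 -0.9 0"}}

```text
time: 5.3
tool_pos: [0.5043, 0.2697, 0.2737]
ee_rot: [3.138, 0.0, 2.046]
wrist_force: [0.4, 0.6, -4.9]
width: 0.05
finger_force: 30.0
```

Run:
```python
from h import *
s=shot('scene'); o=robot.get_obs(); print(o['tool_pos'],o['ee_rot'],o['time'],o['wrist_force'],o['wrist_torque'],o['width'])
cv2.imwrite('pics/s3.png',s['image'][100:460,200:640,::-1])
```

```text
[0.50451193 0.26973078 0.27409023] [3.13768466e+00 2.86681589e-04 2.04565023e+00] 5.35 [ 0.04037258 -0.49716929 -4.08742542] [ 0.00278866 -0.08052742  0.04165795] 0.04967268512604629
```

View pics/s3.png

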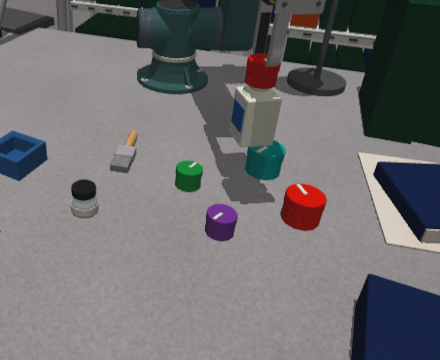

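The bottle hangs upright under the gripper, clear of everything, with the cap at (262,70) in the crop. I'll carry it past the holder so the wrist camera can see the well.

Call:
{"fn": "carry_out", "kwargs": {"motion": "-0.05 -0.02 0 0; -0.15 -0.07 0 0; -0.28 -0.13 0 0; -0.41 -0.19 0 0; -0.54 -0.25 0 0; -0.67 -0.31 0 0; -0.8 -0.37 0 0; -0.93 -0.43 0 0"}}

```text
time: 6.15
tool_pos: [0.5094, 0.1135, 0.2697]
ee_rot: [-3.139, -0.0, 2.044]
wrist_force: [0.8, 0.3, -5.2]
width: 0.0496
finger_force: 30.0
```

Call:
{"fn": "carry_out", "kwargs": {"motion": "-0.12 -0.06 0 0; -0.24 -0.12 0 0; -0.36 -0.17 0 0; -0.48 -0.23 0 0; -0.6 -0.28 0 0; -0.72 -0.34 0 0; -0.84 -0.4 0 0; -0.96 -0.45 0 0"}}

```text
time: 6.95
tool_pos: [0.5147, -0.0451, 0.2697]
ee_rot: [-3.139, -0.001, 2.044]
wrist_force: [0.3, -0.1, -5.9]
width: 0.0495
finger_force: 30.0
```

Call:
{"fn": "carry_out", "kwargs": {"motion": "-0.12 -0.06 0 0; -0.24 -0.12 0 0; -0.36 -0.17 0 0; -0.48 -0.23 0 0; -0.6 -0.28 0 0; -0.72 -0.34 0 0; -0.84 -0.4 0 0; -0.96 -0.45 0 0"}}

```text
time: 7.75
tool_pos: [0.5202, -0.2037, 0.2697]
ee_rot: [-3.139, -0.002, 2.044]
wrist_force: [-0.0, -0.1, -4.6]
width: 0.0499
finger_force: 30.0
```

Call:
{"fn": "carry_out", "kwargs": {"motion": "-0.12 -0.05 0 0.04; -0.24 -0.1 0 0.08; -0.36 -0.15 0 0.12; -0.48 -0.2 0 0.16; -0.55 -0.24 0 0.2; -0.6 -0.26 0 0.22; -0.6 -0.26 0 0.22; -0.6 -0.26 0 0.22"}}

```text
time: 8.55
tool_pos: [0.5273, -0.3, 0.2699]
ee_rot: [-3.139, -0.001, 1.355]
wrist_force: [-0.1, -0.0, -4.3]
width: 0.0496
finger_force: 30.0
```

Run:
```python
from h import *
s=shot('wrist'); o=robot.get_obs(); print(o['tool_pos'],o['ee_rot'],o['time'],o['wrist_force'],o['width'])
cv2.imwrite('pics/w4.png',s['image'][:,:,::-1]); 
for b in blobs(mask(s['image'],'blue')): print(b[0],b[1])
```

```text
[ 0.52760769 -0.29964395  0.27033068] [-3.13995507e+00 -1.05680415e-03  1.35527288e+00] 8.6 [-0.14540828  0.28672534 -4.91626767] 0.04929447199899425
[329.1, 112.5] [287, 72, 85, 83, 6630]
[321.6, 204.4] [292, 199, 61, 12, 596]
```

View pics/w4.png

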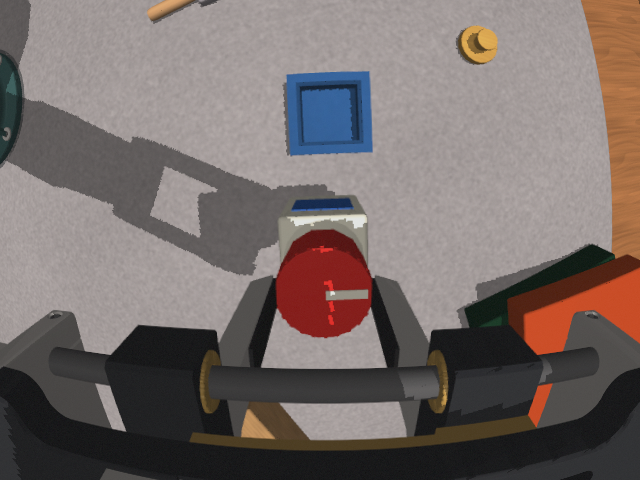

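The wrist view shows the holder from nearly straight above: rim outline 287–371 by 72–154, well centre about (330,115). The bottle's panel edge (322,204) is nearly parallel to it.

Run:
```python
from h import *
s=shot('wrist');t=shot('top'); o=robot.get_obs(); print('cam',s['pose'][:3,3])
def near(s,col,p): return min(blobs(mask(s['image'],col)),key=lambda b:np.hypot(*(np.array(b[0])-p)))
def quad(s,p):
    c=max(cv2.findContours(near(s,'blue',p)[2],0,1)[0],key=cv2.contourArea).reshape(-1,2).astype(float)
    P=np.array([plane(s,q,.046)[:2] for q in c]); r=cv2.minAreaRect((P*1000).astype(np.float32)); return r
a=quad(s,(329,112));b=quad(t,(406,251));print('wrist',a,'top',b)
# height check by a rim corner pair: size scale and centre triangulation
ca=near(s,'blue',(329,112))
hull=lambda s,p: cv2.minAreaRect(max(cv2.findContours(near(s,'blue',p)[2],0,1)[0],key=cv2.contourArea))[0]
print('tri',tri(ray(s,*hull(s,(329,112))),ray(t,*hull(t,(406,251)))))
p=near(s,'blue',(321,204))[2]; ys,xs=np.nonzero(p)
for f in(np.min,np.max):
    L=[(x,f(ys[xs==x])) for x in range(xs.min()+6,xs.max()-5)]
    k,q=np.polyfit(*np.array(L).T,1); x0,x1=xs.min(),xs.max()
    d=plane(s,(x1,k*x1+q),.2)-plane(s,(x0,k*x0+q),.2); print('panel yaw',np.degrees(np.arctan2(d[1],d[0])))
# bright well floor & dark rim
g=s['image'][60:165,280:380,2]; print(g[::8,::8])
Rt=R.from_euler('xyz',o['ee_rot']).as_matrix()
d=np.array([*(np.array(a[0])/1000),o['tool_pos'][2]])-o['tool_pos']; print(o['tool_pos'],'shift',Rt.T@d/.15,np.degrees(o['ee_rot'][2]))
```

```text
cam [ 0.54403546 -0.22419439  0.46161712]
wrist ((556.2046508789062, -192.9366912841797), (91.3514404296875, 91.0376205444336), 79.96453857421875) top ((554.4326171875, -192.46177673339844), (89.67735290527344, 90.65184020996094), 80.06290435791016)
tri (array([ 0.55564912, -0.19325671,  0.04042062]), [np.float64(0.5519632483803489), np.float64(0.5519632483803163)])
panel yaw -10.623332034236656
panel yaw -9.875020230423912
[[158 159 160 159 156 150 160 159 156 159 156 155 157]
 [158 156 156 159 156 164 158 157 160 158 154 150 158]
 [161 152 152 157 155 156 158 157 157 156 158 154 151]
 [157 153 119 114 112 112 105 107 110  87 126 156 154]
 [155 153 125 151 156 153 156 156 156  91 119 154 156]
 [165 150 133 151 152 153 156 159 155  89  86 155 160]
 [161 151 137 150 153 154 154 156 155  91 113 156 156]
 [157 138 146 149 152 154 155 155 154  89 114 153 161]
 [157 127 151 150 151 154 154 153 154  88 114 156 153]
 [158 119 151 149 149 151 153 152 152  89 116 152 158]
 [160 105 150 148 148 151 147 149 150  98 119 156 154]
 [155  91 148 150 150 149 153 150 152 152 151 151 159]
 [160 162 159 156 157 160 156 150 157 151 153 150 151]
 [160 158 159 160 162 157 161 153 151 158 152 157 147]]
[ 0.52807513 -0.29933089  0.27087627] shift [7.32978204e-01 3.17688541e-02 3.24093262e-04] 77.67221143191112
```

Call:
{"fn": "carry_out", "kwargs": {"motion": "0.08 0 0 0; 0.18 0.01 0 0; 0.3 0.02 0 0; 0.42 0.02 0 0; 0.54 0.03 0 0; 0.65 0.03 0 0; 0.71 0.03 0 0; 0.73 0.03 0 0"}}

```text
time: 9.5
tool_pos: [0.5567, -0.1923, 0.2712]
ee_rot: [3.141, -0.0, 1.356]
wrist_force: [-0.4, -0.7, -4.9]
width: 0.0497
finger_force: 30.0
```

Call:
{"fn": "carry_out", "kwargs": {"motion": "0 0 0.1 0; 0 0 0.22 0; 0 0 0.34 0; 0 0 0.44 0; 0 0 0.5 0; 0 0 0.53 0; 0 0 0.53 0; 0 0 0.53 0"}}

```text
time: 10.3
tool_pos: [0.5568, -0.1941, 0.1925]
ee_rot: [3.14, 0.0, 1.354]
wrist_force: [-0.2, 0.0, -5.2]
width: 0.0501
finger_force: 30.0
```

Call:
{"fn": "carry_out", "kwargs": {"motion": "0 0 0.02 0; 0 0 0.05 0; 0 0 0.08 0; 0 0 0.11 0; 0 0 0.14 0; 0 0 0.17 0; 0 0 0.2 0; 0 0 0.2 0"}}

```text
time: 11.1
tool_pos: [0.5558, -0.1936, 0.1604]
ee_rot: [-3.14, -0.001, 1.355]
wrist_force: [-0.3, 0.7, -5.4]
width: 0.0501
finger_force: 30.0
```

Call:
{"fn": "carry_out", "kwargs": {"motion": "0 0 0.02 0; 0 0 0.04 0; 0 0 0.06 0; 0 0 0.08 0; 0 0 0.09 0; 0 0 0.1 0; 0 0 0.1 0; 0 0 0.1 0"}}

```text
time: 11.9
tool_pos: [0.5564, -0.1938, 0.1466]
ee_rot: [3.141, -0.0, 1.354]
wrist_force: [0.4, -0.2, -4.3]
width: 0.0501
finger_force: 30.0
```

Run:
```python
from h import *
s=shot('scene'); o=robot.get_obs(); print(o['tool_pos'],o['time'],o['wrist_force'],o['wrist_torque'])
cv2.imwrite('pics/s5.png',cv2.resize(s['image'][130:330,100:360,::-1],None,fx=2,fy=2))
```

```text
[ 0.55638055 -0.1938602   0.14671476] 11.95 [-0.02477144 -0.42724406 -5.40586639] [ 0.0107376   0.01978581 -0.02485254]
```

View pics/s5.png

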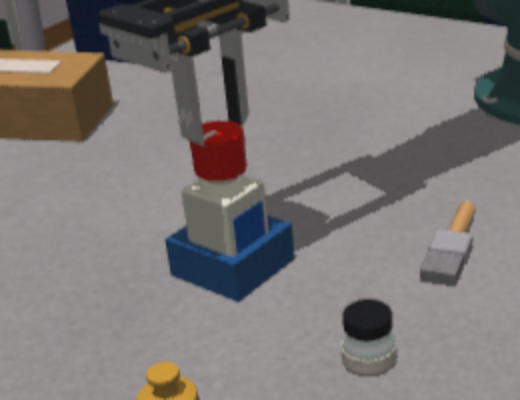

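The picture shows the bottle standing in the well with its cap at (218,150), still held up by the arm (force −5 N). I'll keep lowering to load the spring.

Call:
{"fn": "carry_out", "kwargs": {"motion": "0 0 0.005 0; 0 0 0.01 0; 0 0 0.015 0; 0 0 0.02 0; 0 0 0.02 0; 0 0 0.02 0; 0 0 0.02 0; 0 0 0.02 0"}}

```text
time: 12.75
tool_pos: [0.5569, -0.194, 0.1457]
ee_rot: [3.139, 0.0, 1.355]
wrist_force: [-2.2, 0.5, 5.5]
width: 0.05
finger_force: 30.0
```

Call:
{"fn": "carry_out", "kwargs": {"motion": "0 0 0.005 0; 0 0 0.01 0; 0 0 0.015 0; 0 0 0.02 0; 0 0 0.02 0; 0 0 0.02 0; 0 0 0.02 0; 0 0 0.02 0"}}

```text
time: 13.55
tool_pos: [0.557, -0.194, 0.1433]
ee_rot: [3.138, 0.001, 1.355]
wrist_force: [-2.6, 1.1, 6.6]
width: 0.0498
finger_force: 30.0
```

Call:
{"fn": "carry_out", "kwargs": {"motion": "0 0 0.005 0; 0 0 0.01 0; 0 0 0.015 0; 0 0 0.02 0; 0 0 0.02 0; 0 0 0.02 0; 0 0 0.02 0; 0 0 0.02 0"}}

```text
time: 14.35
tool_pos: [0.5571, -0.1941, 0.1409]
ee_rot: [3.138, 0.001, 1.355]
wrist_force: [-2.0, 1.1, 8.2]
width: 0.05
finger_force: 30.0
```

Call:
{"fn": "carry_out", "kwargs": {"motion": "0 0 0.005 0; 0 0 0.01 0; 0 0 0.01 0; 0 0 0.01 0; 0 0 0.01 0; 0 0 0.01 0; 0 0 0.01 0; 0 0 0.01 0"}}

```text
time: 15.15
tool_pos: [0.5571, -0.1941, 0.14]
ee_rot: [3.137, 0.001, 1.355]
wrist_force: [-3.7, 1.8, 10.3]
width: 0.0496
finger_force: 30.0
```

Call:
{"fn": "carry_out", "kwargs": {"motion": "0 0 0.005 0; 0 0 0.01 0; 0 0 0.01 0; 0 0 0.01 0; 0 0 0.01 0; 0 0 0.01 0; 0 0 0.01 0; 0 0 0.01 0"}}

```text
time: 15.95
tool_pos: [0.5573, -0.1942, 0.1399]
ee_rot: [3.136, 0.001, 1.355]
wrist_force: [-4.6, 2.6, 13.4]
width: 0.0498
finger_force: 30.0
```

At the hard stop (z unchanged, force 13 N). Twist counter-clockwise.

Call:
{"fn": "carry_out", "kwargs": {"motion": "0 0 0 -0.02; 0 0 0 -0.05; 0 0 0 -0.08; 0 0 0 -0.11; 0 0 0 -0.14; 0 0 0 -0.17; 0 0 0 -0.19; 0 0 0 -0.19"}}

```text
time: 16.75
tool_pos: [0.5583, -0.1941, 0.1399]
ee_rot: [3.136, 0.005, 1.953]
wrist_force: [-2.8, 3.2, 13.1]
width: 0.0495
finger_force: 30.0
```

Call:
{"fn": "carry_out", "kwargs": {"motion": "0 0 0 -0.03; 0 0 0 -0.06; 0 0 0 -0.09; 0 0 0 -0.12; 0 0 0 -0.15; 0 0 0 -0.16; 0 0 0 -0.16; 0 0 0 -0.16"}}

```text
time: 17.55
tool_pos: [0.5581, -0.1943, 0.14]
ee_rot: [3.139, 0.007, 2.454]
wrist_force: [-2.7, 2.1, 12.9]
width: 0.0495
finger_force: 30.0
```

Run:
```python
from h import *
s=shot('top'); o=robot.get_obs(); print(o)
```

```text
{'time': 17.6, 'joint_positions': array([-4.31184762e-01,  1.87639913e-01,  1.36335835e+00,  4.89549621e-04,
        1.58296996e+00, -1.31473495e+00]), 'qvel': array([ 0.00091336,  0.00049191, -0.00071835, -0.00060973, -0.00027813,
       -0.00151069]), 'joint_torque': array([-7.04552270e-01, -3.01032007e+01, -2.49140489e+01, -1.91374943e-01,
       -1.30896036e+00,  2.45949295e-04]), 'tool_pos': array([ 0.5581113 , -0.19426424,  0.13990856]), 'ee_rot': array([3.13918805, 0.00725186, 2.45434562]), 'wrist_force': array([-3.08866225,  2.41276867, 14.13243853]), 'wrist_torque': array([ 0.32198941,  0.65779214, -0.00267615]), 'finger_force': 30.00793308019638, 'width': 0.04969562735355386}
```

Call:
{"fn": "carry_out", "kwargs": {"motion": "0 0 -0.02 0; 0 0 -0.05 0; 0 0 -0.08 0; 0 0 -0.1 0; 0 0 -0.12 0; 0 0 -0.14 0; 0 0 -0.16 0; 0 0 -0.16 0"}}

```text
time: 18.4
tool_pos: [0.5565, -0.194, 0.1588]
ee_rot: [3.141, 0.001, 2.454]
wrist_force: [0.1, 1.2, -0.5]
width: 0.0495
finger_force: 30.0
```

Call:
{"fn": "carry_out", "kwargs": {"motion": "0 0 -0.05 0; 0 0 -0.12 0; 0 0 -0.2 0; 0 0 -0.28 0; 0 0 -0.36 0; 0 0 -0.44 0; 0 0 -0.49 0; 0 0 -0.51 0"}}

```text
time: 19.2
tool_pos: [0.5567, -0.194, 0.2366]
ee_rot: [3.141, 0.002, 2.454]
wrist_force: [-0.3, -0.4, -0.2]
width: 0.0496
finger_force: 30.0
```

Call:
{"fn": "carry_out", "kwargs": {"motion": "0 0 0 0; 0 0 0 0; 0 0 0 0; 0 0 0 0; 0 0 0 0; 0 0 0 0; 0 0 0 0; 0 0 0 0"}}

```text
time: 20.0
tool_pos: [0.5563, -0.1938, 0.2351]
ee_rot: [3.141, 0.0, 2.454]
wrist_force: [-0.1, -0.0, -1.2]
width: 0.0498
finger_force: 30.0
```

Run:
```python
from h import *
s=shot('scene')
cv2.imwrite('pics/s6.png',cv2.resize(s['image'][110:310,100:360,::-1],None,fx=2,fy=2))
```

```text
(no output)
```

View pics/s6.png

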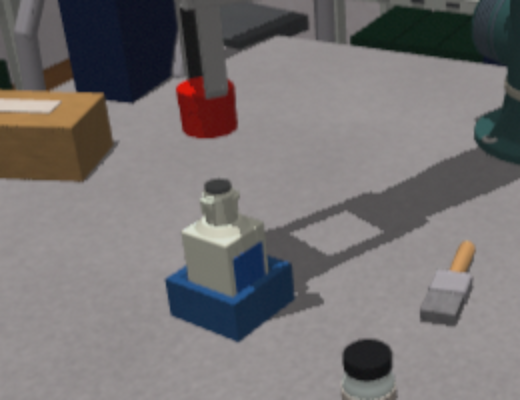

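The bottle is seated with its mouth open at (218,187), and the level cap is held above it at (207,105). I'm handing in the job.

```bash
python3 -c "
from bench import robot
print(robot.close_job())"
```

```text
the job is handed in; nothing more can be done
None
```

The job is handed in, though no verdict came back: the bottle is seated upright in the holder, and the freed cap is held level and still over it, its rim about 7 cm above the mouth, after about 20 s of the 48 s allowed.

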